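# Hang the pails on the hook, largest first

### The arm

A 7-joint arm with a two-finger parallel gripper is mounted at the origin on a cart in front of the work surface, level with it; the furniture and walls round the work are solid. World frame = base frame: x ahead of the robot, y to its left, z up, the work surface at z = 0. Lengths are in m, angles in rad, forces in N, time in s.
With the tool pointing down it reaches from about 0.425 to 0.925 m from the base axis. Payload 6.8 kg.
Tool frame: the origin (TCP) lies at the very end of the fingers, on their centre line; the grasp point (between the pads) lies 19 mm behind it; z points along the fingers, y is the line along which they close (so a half turn about z gives the same grasp; the last joint's range is limited). The gripper opens to 85 mm and grips with 20 to 120 N. Pads are 22 mm wide; open, the fingers measure 114 mm over their backs; the gripper's body (76 mm by 85 mm) begins 54 mm behind the grasp point. The pads swing forward as they close: fully open they stand 13 mm farther back than shut.
Start: joints at [1.124, 0.477, 0.022, 1.555, -0.011, 1.109, -0.083], TCP at [0.224, -0.637, 0.231] pointing down, gripper open.
Joint ranges: [-2.96, 2.96], [-0.34, 2.1], [-1.41, 1.46], [0.24, 2.44], [-1.37, 4.51], [0.17, 1.92], [-2.96, 2.96]. Speed limits (rad/s): [2.39, 2.39, 3.14, 3.14, 3.14, 3.14, 3.14].

### API

Orientations are given as a rotation vector (axis times angle).
In Python, from bench import r gives the robot as it stands.
- The arm moves only by the shell command python3 -m jog 'ROWS' [FORCE]. ROWS is JSON, a list of rows, each an object of numbers: "fingers": the finger opening in m, from 0 to 0.0854; "x", "y", "z": the shift along the tool's x, y, z in m; "rx", "ry", "rz": the turn, a rotation vector about the tool's x, y, z in degrees. In form: [{"fingers": .., "x": .., "y": .., "z": .., "rx": .., "ry": .., "rz": ..}, ...]. A call has 1 to 8 rows; each row shifts and turns the commanded pose from where the row before left it, along the tool's axes as they then stand; what a row does not reach is not made up. A row lasts 1/8 s, in which the tool goes at most 62.5 mm and 10.7 degrees, less where a joint would pass 70% of its speed; a pose out of reach is approached as far as the arm can. A call is refused whole if a number of a shift passes 0.0625 or a number of a turn 10.7, either way. A call with a gripper value outside its range is refused whole. The fingers move at their own pace and stop on an object; FORCE is the grip in N (left out, the last holds). Time passes only in rows, so rows that do not move let the fingers close. It gives the time, the measured TCP pose, the force, the opening and the grip force at its end, in the units of the state.
- r.get_obs(): the state, without advancing time (a new reading comes with each control period).
- r.grab_frame(name): name is "side" or "top"; returns (picture, depth): 420x560x3 uint8, red, green, blue; 420x560 float32, m along the optical axis (not along the pixel's ray), 0 where there is no reading.
- r.get_calibration(name): a dict with "mtx" (3x3 intrinsics, pixels), "extrinsics" (4x4, takes a point from camera to world coordinates). Camera axes: x right, y down, z forward; pixel columns grow to the right and rows downward; lengths in m; the calibration is good to about 2 mm. A picture is of the moment at which its call begins. get_calibration takes no time and is no camera call.
- r.hand_in(): hands the job in; it is judged then, once.
Trained networks look in the newest picture that a camera, given by its name, has taken for a name from the list of things; names that differ only in an ending like _2 or _b are one class to them, and where a whole thing is asked for, a point or a joint stands for the part that bears it (a point fixed in the world has none). Each returns a list of dicts, best first, with "score" (0 to 1); they miss things now and then, are a little off and sometimes report something else, mostly with a low value. They report only what shows in the picture. A call takes as long as a camera call. They do not tell look-alikes from the thing itself.
- r.search_frame(target, camera): "xyz" ([x, y, z] in m, in world coordinates, good to about 4 mm: the middle of the surface that is visible of it).
- r.landmark_of(target, camera): "xyz" ([x, y, z] in m, in world coordinates, good to about 4 mm: a listed point, or the origin of a listed thing).
The state is a dict: "clock": time; "joints": joint angles; "qvel": joint speeds; "tau": joint torques, N m; "tcp_pos": TCP position; "orientation": TCP orientation; "contact_force": force on the tool from outside, world axes, zero at the start; "moment": the same for the moment, N m; "grip_width": finger opening in m; "gripper_force": force on a finger pad.
Only numpy, scipy, OpenCV 4.12 (cv2) and the standard library are available. Lean on these libraries where they do the work, as an engineer would, in place of code of your own. Each camera call takes 0.05 s, during which the arm holds its last target. There are 200 camera calls.

### The job

Put the two steel pails away on the hook stand: hang the large pail first, by its handle, on the rear half of the arm next to the post, then hang the small pail by its handle on the front half, nearer the upturned tip. Let go of both so that they hang still and level from the arm, and leave the mug where it stands.

Things in the scene. Friction and masses are not known exactly. Their poses are not given: they have to be found in the camera images.
- hook_stand: Fixed dark steel stand: base 120 mm across, 16 mm post, and on its top one flat arm along the stand's own -x (to the robot's left). Arm 16 mm wide, 5 mm thick, upper face 180 mm above the worktop, level to 155 mm out from the post axis; then the tip slopes up 12 mm, ending 170 mm out. Rear half: 40-95 mm out; front half: 95-150 mm. Nothing above the arm. Origin: on the worktop under the post; z up.
- large_pail: Larger steel pail, 0.14 kg: cup 90 mm across, 45 high, rigid stirrup handle over its middle in its own y-z plane, 160 mm high in all. Top 55 mm: upright sides 46 mm apart outside, 38 inside, 10 deep along x, joined by a 5 mm thick level cross-bar; open below it down to the cup, so the arm passes through along x. Sides spread to the rim at +-y. Origin: middle of underside; z up.
- small_pail: Smaller steel pail, 0.08 kg, of the same make: cup 60 mm across, 30 high, 100 mm high in all, the same handle top in its own y-z plane (55 mm upright loop, 46 mm wide outside, 38 inside, cross-bar 5 mm thick). Origin: middle of underside; z up. Hung beside the large pail, its cup clears the large one's rim by 15 mm.
- mug: Bystander: a light ceramic mug with a side handle, 97 mm high, about 78 mm across without the handle. Origin near the middle of its underside. It stands under a wall cupboard whose lower edge is 0.61 m above the worktop, from x = 0.58 m back and from y = -0.08 m to the left: carry things low enough, and near the front of the worktop, to keep the wrist clear of it.
Mind the look-alikes: they are no part of the job. Leave any turquoise look-alike of the large_pail alone.

How it is judged:
On the way:
1. the large pail hangs released on the arm while the small pail is not yet at the hook (x of large_pail in the frame of hook_stand between -0.155 and -0.035 m and y of large_pail in the frame of hook_stand between -0.02 and 0.02 m and z of large_pail in the frame of hook_stand between 0.017 and 0.033 m and angle between large_pail's own z axis and vertical below 0.26 rad and contact force between large_pail and hook_stand above 0.2 N and contact force between large_pail and the fingers below 0.1 N and linear speed of large_pail below 0.05 m/s and contact force between small_pail and hook_stand below 0.05 N and z of small_pail in the frame of hook_stand below 0.07 m), for 0.2 s.
At the end, for the whole second after the job is handed in: Both pails hang released and at rest by their cross-bars on the level arm (height within 8 mm, 20 mm sideways, tilt under 15 degrees): the large one 35 to 100 mm out from the post axis, the small one 90 to 155 mm out, their middles over 20 mm apart (x of large_pail in the frame of hook_stand between -0.1 and -0.035 m and y of large_pail in the frame of hook_stand between -0.02 and 0.02 m and z of large_pail in the frame of hook_stand between 0.017 and 0.033 m and angle between each of large_pail, small_pail's own z axis and vertical below 0.26 rad and contact force between each of large_pail, small_pail and hook_stand above 0.2 N and contact force between each of large_pail, small_pail and the fingers below 0.1 N and linear speed of each of large_pail, small_pail below 0.05 m/s and x of small_pail in the frame of hook_stand between -0.155 and -0.09 m and y of small_pail in the frame of hook_stand between -0.02 and 0.02 m and z of small_pail in the frame of hook_stand between 0.077 and 0.093 m and horizontal distance between large_pail and small_pail above 0.02 m); the robot touches nothing.
It fails at once if the mug is pushed away (more than 30 mm) (distance of mug from where it was at the start of the episode above 0.03 m).
It also fails if it takes over 64 s, if anything falls off the work surface, if the arm or the gripper's body presses on something with over 40 N, if the wrist force passes 120 N, or if a joint passes its speed limit or range.

## Working session

There is one attempt and no reset: what is moved stays moved. The work goes in short steps, Python scripts to look and compute and a shell command to move; the robot and the scene stay as the last step left them, time stands still between calls to the robot, and variables do not carry over. Pictures are saved under pics/ and viewed, at most 10 in all, crops included, and the job is handed in when it is done.

```bash
mkdir -p pics; ls
python3 - <<'E'
from bench import r
import cv2,numpy as np
for c in ("side","top"):
    im,d=r.grab_frame(c); cv2.imwrite(f"pics/{c}0.png",im[:,:,::-1]); np.savez(f"pics/{c}0.npz",im=im,d=d)
    print(c,r.get_calibration(c))
    for n in ("hook_stand","large_pail","small_pail","mug"):
        for f in (r.search_frame,r.landmark_of):
            print(n,f.__name__,[(np.round(o["xyz"],3).tolist(),round(o["score"],2)) for o in f(n,c)])
o=r.get_obs();print(o)
E
```

```text
pics
side {'mtx': array([[506.01969629,   0.        , 291.37827602],
       [  0.        , 506.01969629, 211.82659184],
       [  0.        ,   0.        ,   1.        ]]), 'extrinsics': array([[ 0.95827593, -0.23465579,  0.16322962,  0.22978407],
       [-0.28540166, -0.81723326,  0.50067523, -0.87173205],
       [ 0.01591033, -0.52637103, -0.85010611,  1.59633243],
       [ 0.        ,  0.        ,  0.        ,  1.        ]])}
hook_stand call [([0.463, -0.377, 0.014], 0.86)]
hook_stand call [([0.465, -0.375, 0.0], 0.73)]
large_pail call [([0.471, 0.54, 0.034], 0.63), ([0.441, 0.168, 0.024], 0.57)]
large_pail call [([0.47, 0.526, 0.002], 0.97), ([0.464, -0.028, 0.002], 0.7), ([0.438, 0.163, -0.001], 0.64)]
small_pail call [([0.466, -0.03, 0.02], 0.76)]
small_pail call [([0.464, -0.031, 0.0], 0.71)]
mug call [([0.657, 0.08, 0.057], 0.9)]
mug call [([0.641, 0.089, -0.004], 0.88)]
top {'mtx': array([[412.34918259,   0.        , 278.37535387],
       [  0.        , 412.34918259, 203.38209772],
       [  0.        ,   0.        ,   1.        ]]), 'extrinsics': array([[ 0.00357269, -0.989
[... 622 characters left out ...]

{'clock': 0.9, 'joints': array([ 1.12391181,  0.47697253,  0.02240171,  1.55540664, -0.01152745,
        1.10929347, -0.0831042 ]), 'qvel': array([-0.00252321,  0.00111871, -0.00141477,  0.00060381, -0.00063171,
       -0.00066072,  0.00052899]), 'tau': array([ 1.13546357e-03, -5.96313608e+01,  1.60720423e+00, -2.81544739e+01,
        1.27089673e-02,  1.41826953e-03, -2.25905643e-05]), 'tcp_pos': array([ 0.22434833, -0.63664304,  0.23132356]), 'orientation': array([3.09660158e+00, 5.29553258e-01, 7.67954445e-05]), 'contact_force': array([-0.46706542, -1.04035397,  0.35275973]), 'moment': array([-0.00689427, -0.00832344,  0.05870616]), 'gripper_force': 0.0, 'grip_width': 0.08556678655092857}
```

View pics/top0.png

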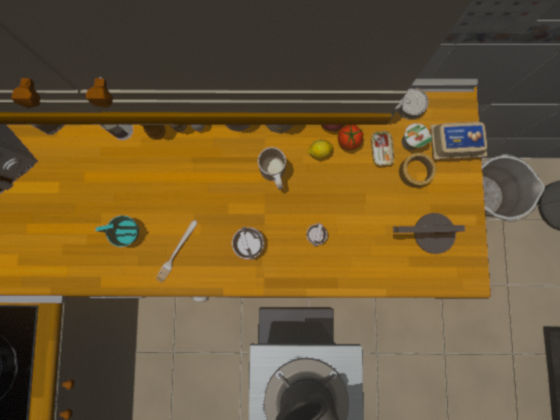

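View pics/side0.png

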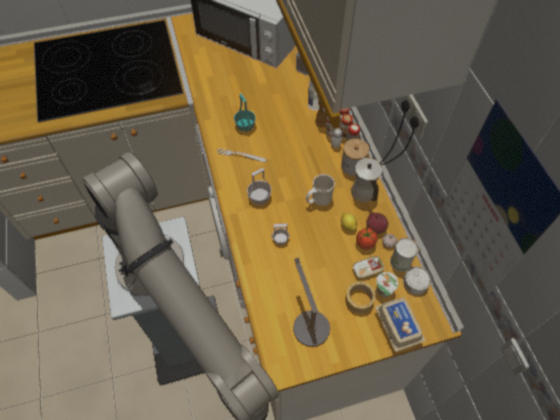

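The top view shows two candidates for the large pail: a turquoise one at (123,231) and a steel one at (248,243). The task wants the steel one, and turquoise is the look-alike to leave alone. The small pail is at (317,234), the mug at (272,165), and the stand base at (435,233) with its arm reaching left to about (394,230). The side view shows the same things: large pail (260,192), turquoise (244,118), small pail (281,237), stand (312,328). Next I'll make one enlarged crop and measure the handles.

```bash
cat > h.py <<'E'
import numpy as np,cv2
from bench import r
def cloud(c,d):
    k=r.get_calibration(c);M=k["mtx"];T=k["extrinsics"]
    v,u=np.indices(d.shape)
    P=np.stack([(u-M[0,2])/M[0,0]*d,(v-M[1,2])/M[1,1]*d,d],-1)@T[:3,:3].T+T[:3,3]
    P[d<=0]=np.nan
    return P
def sel(P,c,rad,z0,z1):
    m=(np.hypot(P[...,0]-c[0],P[...,1]-c[1])<rad)&(P[...,2]>z0)&(P[...,2]<z1)
    return P[m]
def desc(Q):
    if len(Q)<4: return len(Q)
    (cx,cy),(w,h),a=cv2.minAreaRect(Q[:,:2].astype(np.float32))
    b=cv2.boxPoints(((cx,cy),(w,h),a)); e=[b[1]-b[0],b[2]-b[1]]; e=max(e,key=np.linalg.norm)
    l=cv2.fitLine(Q[:,:2].astype(np.float32),cv2.DIST_HUBER,0,.01,.01).ravel()
    return len(Q),"rect c",np.round([cx,cy],4),"size",np.round([w,h],3),"ang",round(np.degrees(np.arctan2(e[1],e[0]))%180,1),"fit ang",round(np.degrees(np.arctan2(l[1],l[0]))%180,1),"mean",np.round(Q.mean(0),4),"z med",round(np.median(Q[:,2]),4)
E
python3 - <<'E'
from h import *
L=[]
for c,u0,v0 in (("top",190,190),("side",215,150)):
    z=np.load(f"pics/{c}0.npz"); P=cloud(c,z["d"])
    print(c)
    for n,ce,rad,z0,z1 in (("Lbar",(.437,.163),.07,.145,.175),("Lside",(.437,.163),.07,.115,.145),("Lcup",(.437,.163),.08,.02,.055),
        ("Sbar",(.465,-.03),.06,.085,.115),("Ssid",(.465,-.03),.06,.055,.085),("Scup",(.465,-.03),.06,.012,.04),
        ("arm",(.465,-.3),.14,.165,.187),("tip",(.465,-.2),.03,.17,.2),("base",(.465,-.375),.1,.004,.03),("mug",(.65,.09),.08,.02,.11)):
        print(n,desc(sel(P,ce,rad,z0,z1)))
    im=z["im"][v0:v0+110,u0:u0+150,::-1]; L.append(cv2.resize(im,None,fx=2.6,fy=3.9,interpolation=2) if 0 else cv2.resize(im,None,fx=2.6,fy=2.6,interpolation=2))
cv2.imwrite("pics/crop0.png",np.hstack(L))
E
```

```text
top
Lbar (73, 'rect c', array([0.4356, 0.1632]), 'size', array([0.046, 0.01 ]), 'ang', np.float32(16.1), 'fit ang', np.float32(16.2), 'mean', array([0.4354, 0.1632, 0.1584]), 'z med', np.float64(0.1586))
Lside 3
Lcup (246, 'rect c', array([0.4354, 0.1627]), 'size', array([0.087, 0.088]), 'ang', np.float32(135.5), 'fit ang', np.float32(111.5), 'mean', array([0.4364, 0.1671, 0.0375]), 'z med', np.float64(0.0404))
Sbar (65, 'rect c', array([ 0.4616, -0.0328]), 'size', array([0.01 , 0.046]), 'ang', np.float32(170.1), 'fit ang', np.float32(170.4), 'mean', array([ 0.4612, -0.0328,  0.0991]), 'z med', np.float64(0.0994))
Ssid (5, 'rect c', array([ 0.4606, -0.0282]), 'size', array([0.006, 0.043]), 'ang', np.float32(176.9), 'fit ang', np.float32(173.1), 'mean', array([ 0.4483, -0.028 ,  0.0716]), 'z med', np.float64(0.0713))
Scup (117, 'rect c', array([ 0.4618, -0.033 ]), 'size', array([0.058, 0.057]), 'ang', np.float32(26.5), 'fit ang', np.float32(8.1), 'mean', array([ 0.4608, -0.035 ,  0.0252]), 'z med', np.float64(0.0265))
arm (448, 'rect c', array([ 0.4653, -0.3004]), 'size', array([0.016
[... 2090 characters left out ...]
float32(91.4), 'mean', array([ 0.4685, -0.3054,  0.1819]), 'z med', np.float64(0.1819))
tip (40, 'rect c', array([ 0.4664, -0.2173]), 'size', array([0.015, 0.023]), 'ang', np.float32(94.1), 'fit ang', np.float32(96.8), 'mean', array([ 0.4659, -0.2181,  0.1869]), 'z med', np.float64(0.1868))
base (1543, 'rect c', array([ 0.4645, -0.3764]), 'size', array([0.193, 0.198]), 'ang', np.float32(160.4), 'fit ang', np.float32(171.8), 'mean', array([ 0.4653, -0.3814,  0.0115]), 'z med', np.float64(0.0111))
mug (570, 'rect c', array([0.653 , 0.0859]), 'size', array([0.116, 0.078]), 'ang', np.float32(45.0), 'fit ang', np.float32(43.4), 'mean', array([0.6575, 0.0948, 0.0649]), 'z med', np.float64(0.0664))
```

View pics/crop0.png

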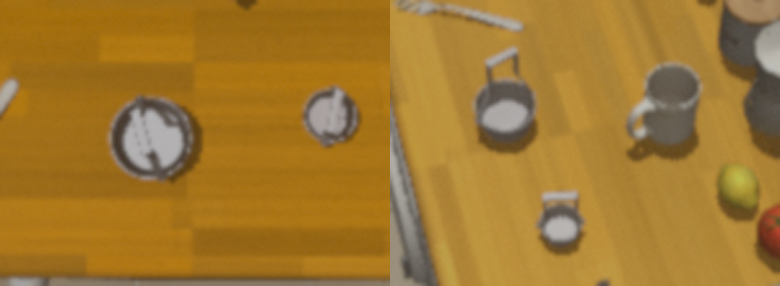

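The enlarged crop confirms it: the pail at top (248,243) is bare grey steel, larger than the one at (317,234), so it is the large pail. Both have stirrup handles. The measurements:

| Item | Position (x, y) | Angle |
|---|---|---|
| Large pail | (.437, .164) | bar at 16.2° |
| Small pail | (.4625, -.032) | bar at 169.5° |
| Stand arm | along y from about -.379 (post axis), x≈.466 | 91.5° |

I'll write a planner that prints the rows.

```bash
cat > plan.py <<'E'
import sys,numpy as np
from scipy.spatial.transform import Rotation as R
from bench import r
# plan.py x y z yawdeg(tool y) N [polar]: rows from the measured pose, tool kept vertical
a=sys.argv; tx,ty,tz,tyaw=map(float,a[1:5]); N=int(a[5]); polar=len(a)>6
o=r.get_obs(); p=np.array(o["tcp_pos"]); M=R.from_rotvec(o["orientation"]).as_matrix()
yaw=np.degrees(np.arctan2(M[1,1],M[0,1])); print("pose",p.round(4),"yaw",round(yaw,2),"z axis",M[:,2].round(4))
dy=(tyaw-yaw+180)%360-180
f=lambda q:np.array([np.hypot(q[0],q[1]),np.arctan2(q[1],q[0]),q[2]]) if polar else np.array(q)
g=lambda q:np.array([q[0]*np.cos(q[1]),q[0]*np.sin(q[1]),q[2]]) if polar else q
A,B=f(p),f([tx,ty,tz]); c=p.copy(); cy=yaw; rows=[]
for i in range(1,N+1):
    w=g(A+(B-A)*i/N); t=np.radians(cy)
    Y=np.array([np.cos(t),np.sin(t),0]);X=np.array([-Y[1],Y[0],0]);Z=np.array([0,0,-1.]);E=np.stack([X,Y,Z])
    s=np.round(E@(w-c),3); rz=round(2*-(yaw+dy*i/N-cy))/2
    rows.append([*s,rz]); c=c+E.T@s; cy-=rz
print("end",c.round(4),round(cy,2))
for k in rows: print(k)
E
python3 plan.py .437 .164 .27 16.2 16 polar
```

```text
pose [ 0.2243 -0.6366  0.2313] yaw -70.59 z axis [ 1.e-04 -0.e+00 -1.e+00]
end [0.4365 0.1641 0.2703] 16.41
[np.float64(0.066), np.float64(-0.016), np.float64(-0.002), -5.5]
[np.float64(0.064), np.float64(-0.017), np.float64(-0.003), -5.5]
[np.float64(0.063), np.float64(-0.016), np.float64(-0.002), -5.5]
[np.float64(0.062), np.float64(-0.017), np.float64(-0.003), -5.0]
[np.float64(0.06), np.float64(-0.017), np.float64(-0.002), -5.5]
[np.float64(0.059), np.float64(-0.018), np.float64(-0.003), -5.5]
[np.float64(0.057), np.float64(-0.018), np.float64(-0.002), -5.5]
[np.float64(0.056), np.float64(-0.017), np.float64(-0.002), -5.5]
[np.float64(0.055), np.float64(-0.018), np.float64(-0.003), -5.5]
[np.float64(0.054), np.float64(-0.018), np.float64(-0.002), -5.0]
[np.float64(0.052), np.float64(-0.018), np.float64(-0.003), -5.5]
[np.float64(0.05), np.float64(-0.019), np.float64(-0.002), -5.5]
[np.float64(0.049), np.float64(-0.018), np.float64(-0.002), -5.5]
[np.float64(0.048), np.float64(-0.019), np.float64(-0.003), -5.5]
[np.float64(0.047), np.float64(-0.018), np.float64(-0.002), -5.5]
[np.float64(0.045), np.float64(-0.019), np.float64(-0.003), -5.5]
```

```bash
python3 -m jog '[{"z":-0.03},{"x":0.05,"y":-0.013,"z":-0.02,"rz":-4.5},{"x":0.05,"y":-0.013,"rz":-4.5},{"x":0.05,"y":-0.013,"rz":-4.5},{"x":0.05,"y":-0.013,"rz":-4.5},{"x":0.05,"y":-0.013,"rz":-4.5},{"x":0.05,"y":-0.013,"rz":-4.5},{"x":0.05,"y":-0.013,"rz":-4.5}]'; python3 plan.py .437 .164 .27 16.2 12 polar
```

```text
pose [ 0.2243 -0.6366  0.2313] yaw -70.59 z axis [ 1.e-04 -0.e+00 -1.e+00]
end [0.4368 0.1643 0.2703] 16.41
[np.float64(0.087), np.float64(-0.023), np.float64(-0.003), -7.0]
[np.float64(0.084), np.float64(-0.024), np.float64(-0.003), -7.5]
[np.float64(0.082), np.float64(-0.024), np.float64(-0.004), -7.0]
[np.float64(0.08), np.float64(-0.024), np.float64(-0.003), -7.5]
[np.float64(0.077), np.float64(-0.025), np.float64(-0.003), -7.0]
[np.float64(0.075), np.float64(-0.025), np.float64(-0.003), -7.5]
[np.float64(0.072), np.float64(-0.024), np.float64(-0.004), -7.0]
[np.float64(0.07), np.float64(-0.026), np.float64(-0.003), -7.5]
[np.float64(0.067), np.float64(-0.025), np.float64(-0.003), -7.0]
[np.float64(0.065), np.float64(-0.026), np.float64(-0.003), -7.5]
[np.float64(0.063), np.float64(-0.025), np.float64(-0.003), -7.0]
[np.float64(0.06), np.float64(-0.026), np.float64(-0.004), -7.5]validation failed for argument at $[0]...
```

```bash
python3 -m jog '[{"fingers":0.085,"x":0,"y":0,"z":-0.03,"rx":0,"ry":0,"rz":0},{"fingers":0.085,"x":0.05,"y":-0.013,"z":-0.02,"rx":0,"ry":0,"rz":-4.5},{"fingers":0.085,"x":0.05,"y":-0.013,"z":0,"rx":0,"ry":0,"rz":-4.5},{"fingers":0.085,"x":0.05,"y":-0.013,"z":0,"rx":0,"ry":0,"rz":-4.5},{"fingers":0.085,"x":0.05,"y":-0.013,"z":0,"rx":0,"ry":0,"rz":-4.5},{"fingers":0.085,"x":0.05,"y":-0.013,"z":0,"rx":0,"ry":0,"rz":-4.5},{"fingers":0.085,"x":0.05,"y":-0.013,"z":0,"rx":0,"ry":0,"rz":-4.5},{"fingers":0.085,"x":0.05,"y":-0.013,"z":0,"rx":0,"ry":0,"rz":-4.5}]' 2>&1; python3 plan.py .437 .164 .27 16.2 12 polar
```

```text
clock: 1.9
tcp_pos: [0.4667, -0.3719, 0.2814]
orientation: [2.834, 1.354, 0.0]
contact_force: [0.8, 0.1, -0.3]
grip_width: 0.0851
gripper_force: 0.0
pose [ 0.4667 -0.3719  0.2814] yaw -38.94 z axis [ 5.e-04 -3.e-04 -1.e+00]
end [0.4372 0.1639 0.2704] 16.06
[np.float64(0.05), np.float64(-0.013), np.float64(0.001), -4.5]
[np.float64(0.049), np.float64(-0.014), np.float64(0.001), -4.5]
[np.float64(0.049), np.float64(-0.014), np.float64(0.001), -5.0]
[np.float64(0.047), np.float64(-0.014), np.float64(0.001), -4.5]
[np.float64(0.046), np.float64(-0.014), np.float64(0.001), -4.5]
[np.float64(0.045), np.float64(-0.014), np.float64(0.001), -4.5]
[np.float64(0.044), np.float64(-0.015), np.float64(0.001), -4.5]
[np.float64(0.044), np.float64(-0.015), np.float64(0.001), -5.0]
[np.float64(0.042), np.float64(-0.015), np.float64(0.001), -4.5]
[np.float64(0.041), np.float64(-0.015), np.float64(0.001), -4.5]
[np.float64(0.04), np.float64(-0.015), np.float64(0.0), -4.5]
[np.float64(0.039), np.float64(-0.015), np.float64(0.001), -4.5]
```

```bash
python3 -m jog '[{"fingers":0.085,"x":0.05,"y":-0.013,"z":0,"rx":0,"ry":0,"rz":-4.5},{"fingers":0.085,"x":0.05,"y":-0.014,"z":0,"rx":0,"ry":0,"rz":-4.5},{"fingers":0.085,"x":0.048,"y":-0.014,"z":0,"rx":0,"ry":0,"rz":-5},{"fingers":0.085,"x":0.047,"y":-0.014,"z":0,"rx":0,"ry":0,"rz":-4.5},{"fingers":0.085,"x":0.046,"y":-0.014,"z":0,"rx":0,"ry":0,"rz":-4.5},{"fingers":0.085,"x":0.045,"y":-0.014,"z":0,"rx":0,"ry":0,"rz":-4.5},{"fingers":0.085,"x":0.044,"y":-0.015,"z":0,"rx":0,"ry":0,"rz":-4.5},{"fingers":0.085,"x":0.044,"y":-0.015,"z":0,"rx":0,"ry":0,"rz":-5}]' 2>&1; python3 -m jog '[{"fingers":0.085,"x":0.042,"y":-0.015,"z":0,"rx":0,"ry":0,"rz":-4.5},{"fingers":0.085,"x":0.041,"y":-0.015,"z":0,"rx":0,"ry":0,"rz":-4.5},{"fingers":0.085,"x":0.04,"y":-0.015,"z":0,"rx":0,"ry":0,"rz":-4.5},{"fingers":0.085,"x":0.03,"y":-0.015,"z":0,"rx":0,"ry":0,"rz":-4},{"fingers":0.085,"x":0,"y":0,"z":0,"rx":0,"ry":0,"rz":0},{"fingers":0.085,"x":0,"y":0,"z":0,"rx":0,"ry":0,"rz":0}]'; python3 plan.py .437 .164 .20 16.2 3
```

```text
clock: 2.9
tcp_pos: [0.5099, 0.0081, 0.2815]
orientation: [2.258, 2.183, 0.001]
contact_force: [0.1, 0.2, 0.8]
grip_width: 0.0849
gripper_force: 0.0
clock: 3.65
tcp_pos: [0.4398, 0.1528, 0.2813]
orientation: [1.905, 2.497, -0.0]
contact_force: [0.2, -0.3, -0.5]
grip_width: 0.0852
gripper_force: 0.0
pose [0.4398 0.1528 0.2813] yaw 15.34 z axis [ 4.e-04 -7.e-04 -1.e+00]
end [0.4366 0.1644 0.2003] 16.34
[np.float64(0.004), np.float64(0.0), np.float64(0.027), -0.5]
[np.float64(0.004), np.float64(0.0), np.float64(0.027), 0.0]
[np.float64(0.004), np.float64(0.0), np.float64(0.027), -0.5]
```

```bash
python3 -m jog '[{"fingers":0.085,"x":0.006,"y":0,"z":0.03,"rx":0,"ry":0,"rz":-1},{"fingers":0.085,"x":0.006,"y":0,"z":0.04,"rx":0,"ry":0,"rz":0},{"fingers":0.085,"x":0,"y":0,"z":0.03,"rx":0,"ry":0,"rz":0},{"fingers":0.085,"x":0,"y":0,"z":0.03,"rx":0,"ry":0,"rz":0},{"fingers":0.085,"x":0,"y":0,"z":0.03,"rx":0,"ry":0,"rz":0},{"fingers":0.085,"x":0,"y":0,"z":0.009,"rx":0,"ry":0,"rz":0},{"fingers":0.085,"x":0,"y":0,"z":0,"rx":0,"ry":0,"rz":0},{"fingers":0.085,"x":0,"y":0,"z":0,"rx":0,"ry":0,"rz":0}]'
python3 - <<'E'
from h import *
im,d=r.grab_frame("side");P=cloud("side",d)
print(desc(sel(P,(.437,.163),.07,.02,.055)), r.get_obs()["orientation"])
cv2.imwrite("pics/s1.png",cv2.resize(im[110:260,170:370,::-1],None,fx=3,fy=3,interpolation=2))
E
```

```text
clock: 4.65
tcp_pos: [0.4372, 0.1654, 0.1133]
orientation: [1.882, 2.514, 0.002]
contact_force: [-0.4, 0.4, 0.0]
grip_width: 0.085
gripper_force: 0.0
(204, 'rect c', array([0.4384, 0.1687]), 'size', array([0.093, 0.085]), 'ang', np.float32(75.0), 'fit ang', np.float32(63.3), 'mean', array([0.4426, 0.173 , 0.0368]), 'z med', np.float64(0.0376)) [1.88151207 2.51421252 0.00253134]
```

View pics/s1.png

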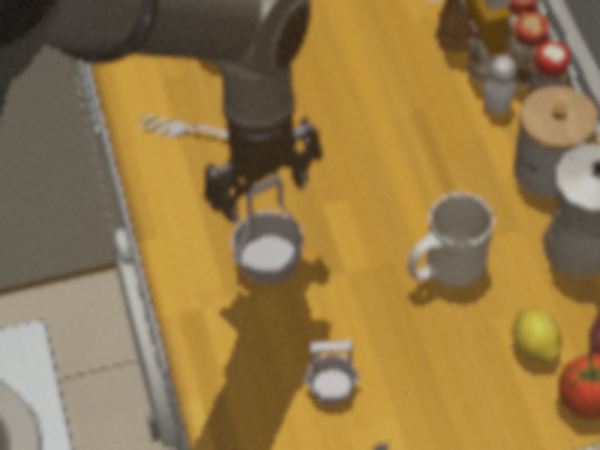

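Run:
```python
from h import *
k=r.get_calibration("side");M=k["mtx"];T=np.linalg.inv(k["extrinsics"])
o=r.get_obs();p=o["tcp_pos"];a=np.radians(16.3);Y=np.array([np.cos(a),np.sin(a),0])
for n,q in (("tcp",p),("tip+",p+Y*.0425+[0,0,.013]),("tip-",p-Y*.0425+[0,0,.013]),("bar",[.437,.164,.16]),("side+",np.array([.437,.164,.125])+Y*.021),("side-",np.array([.437,.164,.125])-Y*.021)):
    c=T[:3,:3]@q+T[:3,3]; u=M@c/c[2]; print(n,((u[:2]-[170,110])*3).round(0))
im,d=r.grab_frame("side");P=cloud("side",d);rgb=im.astype(int)
c=np.array([.437,.165]);Q=sel(P,c,.075,.1,.17);
t=(Q[:,:2]-c)@np.c_[[Y[0],Y[1]],[-Y[1],Y[0]]]*1000
for s in np.argsort(t[:,0])[::6]: print(t[s].round(0),(Q[s,2]*1000).round(0),end="; ")
```

```text
tcp [263. 209.]
tip+ [293. 187.]
tip- [231. 218.]
bar [262. 186.]
side+ [278. 196.]
side- [247. 212.]
[-55.  -4.] 170.0; [-51.   6.] 136.0; [-48.  -2.] 131.0; [-43.  -2.] 141.0; [-41. -12.] 144.0; [-23.  -6.] 105.0; [-21.  -3.] 112.0; [-20.  -7.] 110.0; [-18.  -6.] 120.0; [-16.  -7.] 167.0; [-7.  3.] 162.0; [1. 2.] 162.0; [9. 2.] 162.0; [17.  1.] 164.0; [21. -5.] 168.0; [22. -0.] 120.0; [24.  0.] 136.0; [44. -8.] 154.0; [46. -5.] 168.0; [ 47. -11.] 167.0; [48. -1.] 150.0; [52. -9.] 168.0; [56. -8.] 145.0;
```

The picture shows the open fingers at crop (225,195) and (308,140) on either side of the handle at (265,190). The depth points put the finger line within a few mm of the handle plane, so I'll close.

```bash
python3 -m jog '[{"fingers":0.03,"x":0,"y":0,"z":0,"rx":0,"ry":0,"rz":0},{"fingers":0.03,"x":0,"y":0,"z":0,"rx":0,"ry":0,"rz":0},{"fingers":0.03,"x":0,"y":0,"z":0,"rx":0,"ry":0,"rz":0},{"fingers":0.03,"x":0,"y":0,"z":0,"rx":0,"ry":0,"rz":0},{"fingers":0.03,"x":0,"y":0,"z":0,"rx":0,"ry":0,"rz":0},{"fingers":0.03,"x":0,"y":0,"z":0,"rx":0,"ry":0,"rz":0}]' 40;  python3 -m jog '[{"fingers":0.03,"x":0,"y":0,"z":-0.01,"rx":0,"ry":0,"rz":0},{"fingers":0.03,"x":0,"y":0,"z":-0.02,"rx":0,"ry":0,"rz":0},{"fingers":0.03,"x":0,"y":0,"z":-0.03,"rx":0,"ry":0,"rz":0},{"fingers":0.03,"x":0,"y":0,"z":-0.03,"rx":0,"ry":0,"rz":0},{"fingers":0.03,"x":0,"y":0,"z":-0.03,"rx":0,"ry":0,"rz":0},{"fingers":0.03,"x":0,"y":0,"z":-0.02,"rx":0,"ry":0,"rz":0},{"fingers":0.03,"x":0,"y":0,"z":-0.01,"rx":0,"ry":0,"rz":0}]'; python3 plan.py .464 -.15 .26 1.5 12 polar
```

```text
clock: 5.5
tcp_pos: [0.4365, 0.1654, 0.1127]
orientation: [1.881, 2.515, 0.001]
contact_force: [-1.5, -0.8, 4.9]
grip_width: 0.0453
gripper_force: 41.8
clock: 6.38
tcp_pos: [0.4363, 0.1654, 0.2634]
orientation: [1.881, 2.515, 0.001]
contact_force: [0.5, 0.3, -1.4]
grip_width: 0.0455
gripper_force: 41.6
pose [0.4363 0.1654 0.2634] yaw 16.41 z axis [ 1.2e-03  2.0e-04 -1.0e+00]
end [ 0.4636 -0.1497  0.2604] 1.41
[np.float64(-0.026), np.float64(0.003), np.float64(0.0), 1.0]
[np.float64(-0.027), np.float64(0.002), np.float64(0.001), 1.5]
[np.float64(-0.026), np.float64(0.001), np.float64(-0.0), 1.0]
[np.float64(-0.027), np.float64(0.0), np.float64(0.0), 1.5]
[np.float64(-0.026), np.float64(-0.0), np.float64(0.0), 1.0]
[np.float64(-0.027), np.float64(-0.002), np.float64(0.001), 1.5]
[np.float64(-0.027), np.float64(-0.003), np.float64(-0.0), 1.0]
[np.float64(-0.027), np.float64(-0.003), np.float64(0.0), 1.5]
[np.float64(-0.027), np.float64(-0.004), np.float64(0.001), 1.0]
[np.float64(-0.026), np.float64(-0.006), np.float64(-0.0), 1.5]
[np.float64(-0.027), np.float64(-0.006), np.float64(0.0), 1.0]
[np.float64(-0.026), np.float64(-0.008), np.float64(0.0), 1.5]
```

```bash
python3 -m jog '[{"fingers":0.03,"x":-0.015,"y":0.003,"z":0,"rx":0,"ry":0,"rz":1},{"fingers":0.03,"x":-0.027,"y":0.002,"z":0,"rx":0,"ry":0,"rz":1.5},{"fingers":0.03,"x":-0.027,"y":0.001,"z":0,"rx":0,"ry":0,"rz":1.5},{"fingers":0.03,"x":-0.027,"y":0,"z":0,"rx":0,"ry":0,"rz":1},{"fingers":0.03,"x":-0.027,"y":0,"z":0,"rx":0,"ry":0,"rz":1.5},{"fingers":0.03,"x":-0.027,"y":-0.002,"z":0,"rx":0,"ry":0,"rz":1},{"fingers":0.03,"x":-0.027,"y":-0.003,"z":0,"rx":0,"ry":0,"rz":1.5},{"fingers":0.03,"x":-0.027,"y":-0.003,"z":0,"rx":0,"ry":0,"rz":1}]'; python3 -m jog '[{"fingers":0.03,"x":-0.027,"y":-0.004,"z":0,"rx":0,"ry":0,"rz":1.5},{"fingers":0.03,"x":-0.027,"y":-0.006,"z":0,"rx":0,"ry":0,"rz":1},{"fingers":0.03,"x":-0.027,"y":-0.006,"z":0,"rx":0,"ry":0,"rz":1.5},{"fingers":0.03,"x":-0.015,"y":-0.006,"z":0.02,"rx":0,"ry":0,"rz":1},{"fingers":0.03,"x":0,"y":0,"z":0.03,"rx":0,"ry":0,"rz":0},{"fingers":0.03,"x":0,"y":0,"z":0.03,"rx":0,"ry":0,"rz":0},{"fingers":0.03,"x":0,"y":0,"z":0.015,"rx":0,"ry":0,"rz":0},{"fingers":0.03,"x":0,"y":0,"z":0,"rx":0,"ry":0,"rz":0}]'; python3 plan.py .4668 -.314 .168 1.5 8
python3 - <<'E'
from h import *
for c in ("side","top"):
    im,d=r.grab_frame(c);P=cloud(c,d);q=r.get_obs()["tcp_pos"]
    print(c,q.round(4),"cup",desc(sel(P,q,.06,.07,.107)))
    print("arm",desc(sel(P,(.467,-.29),.1,.165,.187)))
    cv2.imwrite(f"pics/{c}2.png",im[:,:,::-1])
E
```

```text
clock: 7.38
tcp_pos: [0.4753, -0.036, 0.2621]
orientation: [-2.097, -2.339, 0.0]
contact_force: [0.6, -0.8, -1.5]
grip_width: 0.0454
gripper_force: 41.5
clock: 8.38
tcp_pos: [0.4607, -0.1314, 0.1667]
orientation: [-2.193, -2.247, 0.001]
contact_force: [-0.1, -0.2, -1.3]
grip_width: 0.045
gripper_force: 41.6
pose [ 0.4607 -0.1314  0.1667] yaw 1.38 z axis [-1.8e-03  5.0e-04 -1.0e+00]
end [ 0.4671 -0.3143  0.1677] 1.38
[np.float64(-0.023), np.float64(0.0), np.float64(-0.0), 0.0]
[np.float64(-0.023), np.float64(0.0), np.float64(-0.0), 0.0]
[np.float64(-0.023), np.float64(0.001), np.float64(-0.0), 0.0]
[np.float64(-0.022), np.float64(-0.0), np.float64(-0.001), 0.0]
[np.float64(-0.023), np.float64(0.0), np.float64(0.0), 0.0]
[np.float64(-0.023), np.float64(0.0), np.float64(0.0), 0.0]
[np.float64(-0.023), np.float64(0.0), np.float64(-0.0), 0.0]
[np.float64(-0.023), np.float64(0.001), np.float64(-0.0), 0.0]
side [ 0.4615 -0.1313  0.1676] cup (205, 'rect c', array([ 0.4617, -0.1304]), 'size', array([0.088, 0.088]), 'ang', np.float32(34.9), 'fit ang', np.float32(59.7), 'mean', array([ 0.4679, -0.1219,  0.0895]), 'z med', np.float64(0.0918))
arm (276, 'rect c', array([ 0.4684, -0.3006]), 'size', array([0.017, 0.177]), 'ang', np.float32(91.8), 'fit ang', np.float32(91.2), 'mean', array([ 0.4687, -0.305 ,  0.1819]), 'z med', np.float64(0.1822))
top [ 0.462  -0.1313  0.1682] cup (121, 'rect c', array([ 0.4566, -0.1167]), 'size', array([0.092, 0.056]), 'ang', np.float32(12.5), 'fit ang', np.float32(5.8), 'mean', array([ 0.4607, -0.1145,  0.0912]), 'z med', np.float64(0.0962))
arm (184, 'rect c', array([ 0.4671, -0.3541]), 'size', array([0.016, 0.071]), 'ang', np.float32(90.4), 'fit ang', np.float32(91.6), 'mean', array([ 0.4666, -0.3557,  0.1799]), 'z med', np.float64(0.1799))
```

View pics/side2.png

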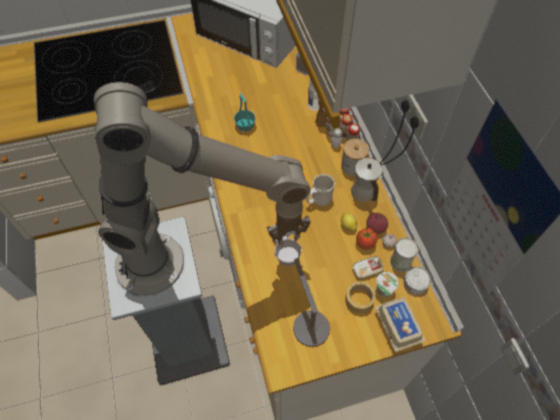

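The side view shows the pail hanging level in the gripper at (288,255), just off the tip of the stand's arm (303,262). I'll slide it on along the arm.

```bash
python3 -m jog '[{"fingers":0.03,"x":-0.02,"y":0.001,"z":0,"rx":0,"ry":0,"rz":0},{"fingers":0.03,"x":-0.025,"y":0.001,"z":0,"rx":0,"ry":0,"rz":0},{"fingers":0.03,"x":-0.025,"y":0,"z":0,"rx":0,"ry":0,"rz":0},{"fingers":0.03,"x":-0.025,"y":0,"z":0,"rx":0,"ry":0,"rz":0},{"fingers":0.03,"x":-0.025,"y":0,"z":0,"rx":0,"ry":0,"rz":0},{"fingers":0.03,"x":-0.025,"y":0,"z":0,"rx":0,"ry":0,"rz":0},{"fingers":0.03,"x":-0.025,"y":0,"z":0,"rx":0,"ry":0,"rz":0},{"fingers":0.03,"x":-0.013,"y":0,"z":0,"rx":0,"ry":0,"rz":0}]'; python3 plan.py .4668 -.314 .140 1.5 1;  python3 -m jog '[{"fingers":0.03,"x":0,"y":0,"z":0.008,"rx":0,"ry":0,"rz":0},{"fingers":0.03,"x":0,"y":0,"z":0.008,"rx":0,"ry":0,"rz":0},{"fingers":0.03,"x":0,"y":0,"z":0.008,"rx":0,"ry":0,"rz":0},{"fingers":0.03,"x":0,"y":0,"z":0.003,"rx":0,"ry":0,"rz":0},{"fingers":0.03,"x":0,"y":0,"z":0,"rx":0,"ry":0,"rz":0}]'
```

```text
clock: 9.48
tcp_pos: [0.4682, -0.3158, 0.1685]
orientation: [2.194, 2.245, 0.0]
contact_force: [-0.2, -0.1, -1.5]
grip_width: 0.0454
gripper_force: 41.7
pose [ 0.4682 -0.3158  0.1685] yaw 1.31 z axis [ 0.0017 -0.0014 -1.    ]
end [ 0.4672 -0.3139  0.1395] 1.31
[np.float64(0.002), np.float64(-0.001), np.float64(0.029), 0.0]
clock: 10.1
tcp_pos: [0.4677, -0.3136, 0.14]
orientation: [-2.193, -2.249, 0.0]
contact_force: [0.7, -0.0, -1.5]
grip_width: 0.0453
gripper_force: 41.7
```

```bash
python3 -m jog '[{"fingers":0.03,"x":0,"y":0,"z":0.002,"rx":0,"ry":0,"rz":0},{"fingers":0.03,"x":0,"y":0,"z":0,"rx":0,"ry":0,"rz":0},{"fingers":0.03,"x":0,"y":0,"z":0,"rx":0,"ry":0,"rz":0}]'; python3 -m jog '[{"fingers":0.03,"x":0,"y":0,"z":0.001,"rx":0,"ry":0,"rz":0},{"fingers":0.03,"x":0,"y":0,"z":0,"rx":0,"ry":0,"rz":0},{"fingers":0.03,"x":0,"y":0,"z":0,"rx":0,"ry":0,"rz":0}]'
```

```text
clock: 10.48
tcp_pos: [0.4679, -0.314, 0.1384]
orientation: [2.194, 2.248, 0.0]
contact_force: [-0.9, 0.4, -2.3]
grip_width: 0.0456
gripper_force: 41.7
clock: 10.85
tcp_pos: [0.468, -0.3141, 0.1377]
orientation: [2.194, 2.248, 0.0]
contact_force: [-1.0, 0.1, 4.3]
grip_width: 0.0456
gripper_force: 42.1
```

Contact. I'll release, opening just wide enough, then lift straight up.

```bash
python3 -m jog '[{"fingers":0.055,"x":0,"y":0,"z":0,"rx":0,"ry":0,"rz":0},{"fingers":0.065,"x":0,"y":0,"z":0,"rx":0,"ry":0,"rz":0},{"fingers":0.085,"x":0,"y":0,"z":0,"rx":0,"ry":0,"rz":0},{"fingers":0.085,"x":0,"y":0,"z":0,"rx":0,"ry":0,"rz":0},{"fingers":0.085,"x":0,"y":0,"z":0,"rx":0,"ry":0,"rz":0},{"fingers":0.085,"x":0,"y":0,"z":-0.01,"rx":0,"ry":0,"rz":0},{"fingers":0.085,"x":0,"y":0,"z":-0.02,"rx":0,"ry":0,"rz":0},{"fingers":0.085,"x":0,"y":0,"z":-0.03,"rx":0,"ry":0,"rz":0}]'; python3 -m jog '[{"fingers":0.085,"x":0,"y":0,"z":-0.04,"rx":0,"ry":0,"rz":0},{"fingers":0.085,"x":0,"y":0,"z":-0.04,"rx":0,"ry":0,"rz":0},{"fingers":0.085,"x":0,"y":0,"z":-0.01,"rx":0,"ry":0,"rz":0}]'; python3 plan.py .4625 -.032 .26 -10.5 11 polar
python3 - <<'E'
from h import *
im,d=r.grab_frame("side");P=cloud("side",d)
print("cup",desc(sel(P,(.467,-.314),.07,.035,.077)));print("bar",desc(sel(P,(.467,-.314),.05,.18,.2)))
cv2.imwrite("pics/s3.png",cv2.resize(im[200:350,210:410,::-1],None,fx=3,fy=3,interpolation=2))
E
```

```text
clock: 11.85
tcp_pos: [0.4674, -0.3137, 0.1979]
orientation: [-2.193, -2.248, 0.0]
contact_force: [-0.2, -1.3, 0.2]
grip_width: 0.0852
gripper_force: 0.0
clock: 12.22
tcp_pos: [0.4692, -0.3145, 0.291]
orientation: [2.19, 2.245, 0.002]
contact_force: [0.5, 0.3, 0.0]
grip_width: 0.085
gripper_force: 0.0
pose [ 0.4692 -0.3145  0.291 ] yaw 1.41 z axis [ 0.0049 -0.003  -1.    ]
end [ 0.4625 -0.0321  0.26  ] -10.59
[np.float64(0.027), np.float64(0.007), np.float64(0.003), 1.0]
[np.float64(0.027), np.float64(0.005), np.float64(0.003), 1.0]
[np.float64(0.027), np.float64(0.004), np.float64(0.002), 1.0]
[np.float64(0.027), np.float64(0.001), np.float64(0.003), 1.5]
[np.float64(0.027), np.float64(-0.001), np.float64(0.003), 1.0]
[np.float64(0.026), np.float64(-0.003), np.float64(0.003), 1.0]
[np.float64(0.025), np.float64(-0.004), np.float64(0.003), 1.0]
[np.float64(0.024), np.float64(-0.006), np.float64(0.003), 1.0]
[np.float64(0.024), np.float64(-0.008), np.float64(0.002), 1.0]
[np.float64(0.023), np.float64(-0.009), np.float64(0.003), 1.5]
[np.float64(0.021), np.float64(-0.011), np.float64(0.003), 1.0]
cup (225, 'rect c', array([ 0.475 , -0.3191]), 'size', array([0.088, 0.104]), 'ang', np.float32(123.9), 'fit ang', np.float32(87.1), 'mean', array([ 0.4702, -0.3142,  0.0549]), 'z med', np.float64(0.0557))
bar (154, 'rect c', array([ 0.4697, -0.3134]), 'size', array([0.043, 0.095]), 'ang', np.float32(108.9), 'fit ang', np.float32(90.9), 'mean', array([ 0.4687, -0.3128,  0.1847]), 'z med', np.float64(0.1844))
```

View pics/s3.png

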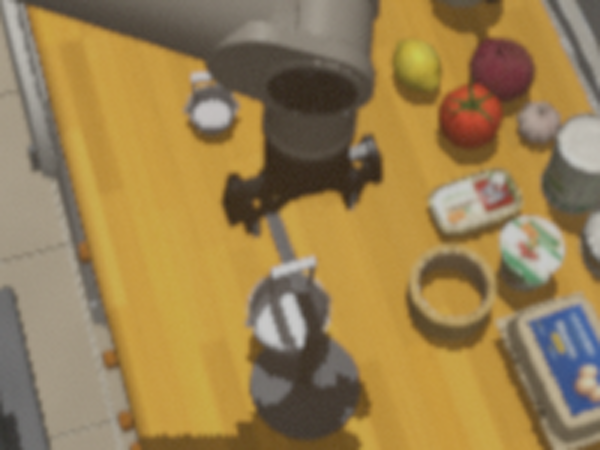

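The crop shows the large pail hanging level and free, its bar at (293,268) across the arm near the post. Now the small pail.

```bash
python3 -m jog '[{"fingers":0.085,"x":0.02,"y":0.006,"z":0,"rx":0,"ry":0,"rz":1},{"fingers":0.085,"x":0.027,"y":0.005,"z":0,"rx":0,"ry":0,"rz":1},{"fingers":0.085,"x":0.027,"y":0.004,"z":0,"rx":0,"ry":0,"rz":1},{"fingers":0.085,"x":0.027,"y":0.001,"z":0,"rx":0,"ry":0,"rz":1},{"fingers":0.085,"x":0.027,"y":-0.001,"z":0,"rx":0,"ry":0,"rz":1},{"fingers":0.085,"x":0.027,"y":-0.003,"z":0,"rx":0,"ry":0,"rz":1},{"fingers":0.085,"x":0.027,"y":-0.004,"z":0.01,"rx":0,"ry":0,"rz":1},{"fingers":0.085,"x":0.027,"y":-0.005,"z":0.02,"rx":0,"ry":0,"rz":1}]';python3 -m jog '[{"fingers":0.085,"x":0.024,"y":-0.008,"z":0.03,"rx":0,"ry":0,"rz":1},{"fingers":0.085,"x":0.024,"y":-0.009,"z":0.03,"rx":0,"ry":0,"rz":1.5},{"fingers":0.085,"x":0.021,"y":-0.011,"z":0.03,"rx":0,"ry":0,"rz":1},{"fingers":0.085,"x":0,"y":0,"z":0.02,"rx":0,"ry":0,"rz":0},{"fingers":0.085,"x":0,"y":0,"z":0,"rx":0,"ry":0,"rz":0},{"fingers":0.085,"x":0,"y":0,"z":0,"rx":0,"ry":0,"rz":0}]'; python3 plan.py .4625 -.032 .052 -10.5 3;python3 - <<'E'
from h import *
for c in ("side","top"):
    im,d=r.grab_frame(c);P=cloud(c,d)
    print(c,"Sbar",desc(sel(P,(.463,-.032),.035,.085,.108)),"Lbar",desc(sel(P,(.467,-.314),.03,.183,.195)))
E
```

```text
clock: 13.28
tcp_pos: [0.4786, -0.1032, 0.2566]
orientation: [2.346, 2.089, 0.0]
contact_force: [1.1, 1.3, -0.9]
grip_width: 0.0848
gripper_force: 0.0
clock: 14.02
tcp_pos: [0.4606, -0.0321, 0.1476]
orientation: [-2.409, -2.017, -0.0]
contact_force: [0.1, -0.4, 0.3]
grip_width: 0.0851
gripper_force: 0.0
pose [ 0.4606 -0.0321  0.1476] yaw -10.11 z axis [ 1.e-04  1.e-04 -1.e+00]
end [ 0.4625 -0.0325  0.0516] -10.61
[np.float64(0.0), np.float64(0.001), np.float64(0.032), 0.0]
[np.float64(0.0), np.float64(0.0), np.float64(0.032), 0.5]
[np.float64(0.0), np.float64(0.001), np.float64(0.032), 0.0]
side Sbar (42, 'rect c', array([ 0.4646, -0.0301]), 'size', array([0.011, 0.042]), 'ang', np.float32(168.1), 'fit ang', np.float32(167.7), 'mean', array([ 0.4642, -0.031 ,  0.1004]), 'z med', np.float64(0.1009)) Lbar (81, 'rect c', array([ 0.466 , -0.3139]), 'size', array([0.041, 0.048]), 'ang', np.float32(134.9), 'fit ang', np.float32(94.1), 'mean', array([ 0.4694, -0.3123,  0.1865]), 'z med', np.float64(0.186))
top Sbar 0 Lbar (67, 'rect c', array([ 0.4663, -0.315 ]), 'size', array([0.043, 0.03 ]), 'ang', np.float32(30.2), 'fit ang', np.float32(2.3), 'mean', array([ 0.4663, -0.3154,  0.1854]), 'z med', np.float64(0.1852))
```

```bash
python3 -m jog '[{"fingers":0.085,"x":0,"y":0.002,"z":0.02,"rx":0,"ry":0,"rz":0.5},{"fingers":0.085,"x":0,"y":0,"z":0.03,"rx":0,"ry":0,"rz":0},{"fingers":0.085,"x":0,"y":0,"z":0.03,"rx":0,"ry":0,"rz":0},{"fingers":0.085,"x":0,"y":0,"z":0.015,"rx":0,"ry":0,"rz":0},{"fingers":0.085,"x":0,"y":0,"z":0,"rx":0,"ry":0,"rz":0},{"fingers":0.085,"x":0,"y":0,"z":0,"rx":0,"ry":0,"rz":0}]'
python3 - <<'E'
from h import *
im,d=r.grab_frame("side");P=cloud("side",d);o=r.get_obs();print(o["tcp_pos"])
a=np.radians(-10.5);Y=np.array([np.cos(a),np.sin(a)])
Q=sel(P,(.4625,-.032),.065,.045,.11);t=(Q[:,:2]-[.4625,-.032])@np.c_[Y,[-Y[1],Y[0]]]*1000
for s in np.argsort(t[:,0])[::6]: print(t[s].round(0),(Q[s,2]*1000).round(0),end="; ")
E
```

```text
clock: 14.88
tcp_pos: [0.4633, -0.0323, 0.0533]
orientation: [2.416, 2.006, 0.002]
contact_force: [-0.1, 0.2, -0.6]
grip_width: 0.0848
gripper_force: 0.0
[ 0.46331952 -0.03228825  0.05336487]
[-53.  -4.] 106.0; [-47.  -6.] 87.0; [-44.  -9.] 98.0; [-40. -10.] 107.0; [-19.  -1.] 80.0; [-15.   6.] 102.0; [-8.  6.] 101.0; [ 1. -2.] 106.0; [ 8. -0.] 102.0; [16.  8.] 101.0; [22. -4.] 78.0; [22. -0.] 65.0; [46. -3.] 100.0; [49. -9.] 83.0; [56. -5.] 96.0;
```

The handle sits between the fingers, so I'll close and lift.

```bash
python3 -m jog '[{"fingers":0.03,"x":0,"y":0,"z":0,"rx":0,"ry":0,"rz":0},{"fingers":0.03,"x":0,"y":0,"z":0,"rx":0,"ry":0,"rz":0},{"fingers":0.03,"x":0,"y":0,"z":0,"rx":0,"ry":0,"rz":0},{"fingers":0.03,"x":0,"y":0,"z":0,"rx":0,"ry":0,"rz":0},{"fingers":0.03,"x":0,"y":0,"z":0,"rx":0,"ry":0,"rz":0},{"fingers":0.03,"x":0,"y":0,"z":0,"rx":0,"ry":0,"rz":0}]' 40;  python3 -m jog '[{"fingers":0.03,"x":0,"y":0,"z":-0.01,"rx":0,"ry":0,"rz":0},{"fingers":0.03,"x":0,"y":0,"z":-0.02,"rx":0,"ry":0,"rz":0},{"fingers":0.03,"x":0,"y":0,"z":-0.03,"rx":0,"ry":0,"rz":0},{"fingers":0.03,"x":0,"y":0,"z":-0.03,"rx":0,"ry":0,"rz":0},{"fingers":0.03,"x":0,"y":0,"z":-0.02,"rx":0,"ry":0,"rz":0},{"fingers":0.03,"x":0,"y":0,"z":-0.005,"rx":0,"ry":0,"rz":0},{"fingers":0.03,"x":0,"y":0,"z":0,"rx":0,"ry":0,"rz":0}]'; python3 plan.py .4628 -.15 .165 1.5 6 polar
```

```text
clock: 15.68
tcp_pos: [0.4626, -0.0323, 0.0528]
orientation: [2.417, 2.006, 0.0]
contact_force: [-2.1, 0.1, 6.2]
grip_width: 0.0455
gripper_force: 40.3
clock: 16.55
tcp_pos: [0.4622, -0.0324, 0.1672]
orientation: [2.417, 2.007, -0.0]
contact_force: [0.7, 1.1, -2.3]
grip_width: 0.0453
gripper_force: 41.1
pose [ 0.4622 -0.0324  0.1672] yaw -10.59 z axis [ 1.e-04 -2.e-04 -1.e+00]
end [ 0.4629 -0.1497  0.1652] 1.41
[np.float64(-0.018), np.float64(0.006), np.float64(0.0), -2.0]
[np.float64(-0.019), np.float64(0.004), np.float64(0.001), -2.0]
[np.float64(-0.02), np.float64(0.003), np.float64(0.0), -2.0]
[np.float64(-0.019), np.float64(0.001), np.float64(0.0), -2.0]
[np.float64(-0.02), np.float64(-0.0), np.float64(0.001), -2.0]
[np.float64(-0.02), np.float64(-0.002), np.float64(0.0), -2.0]
```

```bash
python3 -m jog '[{"fingers":0.03,"x":-0.018,"y":0.006,"z":0,"rx":0,"ry":0,"rz":-2},{"fingers":0.03,"x":-0.019,"y":0.004,"z":0,"rx":0,"ry":0,"rz":-2},{"fingers":0.03,"x":-0.02,"y":0.003,"z":0,"rx":0,"ry":0,"rz":-2},{"fingers":0.03,"x":-0.019,"y":0.001,"z":0,"rx":0,"ry":0,"rz":-2},{"fingers":0.03,"x":-0.02,"y":0,"z":0,"rx":0,"ry":0,"rz":-2},{"fingers":0.03,"x":-0.02,"y":-0.002,"z":0,"rx":0,"ry":0,"rz":-2},{"fingers":0.03,"x":0,"y":0,"z":0,"rx":0,"ry":0,"rz":0}]'; python3 plan.py .4655 -.254 .166 1.5 5
python3 - <<'E'
from h import *
im,d=r.grab_frame("side");P=cloud("side",d);q=r.get_obs()["tcp_pos"]
print("cup",desc(sel(P,q,.045,.11,.15)),"Lbar",desc(sel(P,(.467,-.314),.03,.183,.195)))
cv2.imwrite("pics/s4.png",cv2.resize(im[180:330,210:410,::-1],None,fx=3,fy=3,interpolation=2))
E
```

```text
clock: 17.42
tcp_pos: [0.4621, -0.1509, 0.1661]
orientation: [-2.196, -2.244, 0.002]
contact_force: [-0.9, -0.2, -1.2]
grip_width: 0.0455
gripper_force: 41.1
pose [ 0.4621 -0.1509  0.1661] yaw 1.24 z axis [-2.3e-03  4.0e-04 -1.0e+00]
end [ 0.4653 -0.2538  0.1661] 1.74
[np.float64(-0.021), np.float64(0.0), np.float64(0.0), 0.0]
[np.float64(-0.02), np.float64(0.0), np.float64(0.0), 0.0]
[np.float64(-0.021), np.float64(0.001), np.float64(0.0), 0.0]
[np.float64(-0.021), np.float64(-0.0), np.float64(0.0), 0.0]
[np.float64(-0.02), np.float64(0.0), np.float64(0.0), -0.5]
cup (230, 'rect c', array([ 0.4657, -0.1499]), 'size', array([0.059, 0.054]), 'ang', np.float32(43.9), 'fit ang', np.float32(64.8), 'mean', array([ 0.4668, -0.1453,  0.128 ]), 'z med', np.float64(0.1235)) Lbar (78, 'rect c', array([ 0.4684, -0.3148]), 'size', array([0.042, 0.053]), 'ang', np.float32(125.6), 'fit ang', np.float32(92.4), 'mean', array([ 0.4688, -0.3115,  0.187 ]), 'z med', np.float64(0.1864))
```

View pics/s4.png

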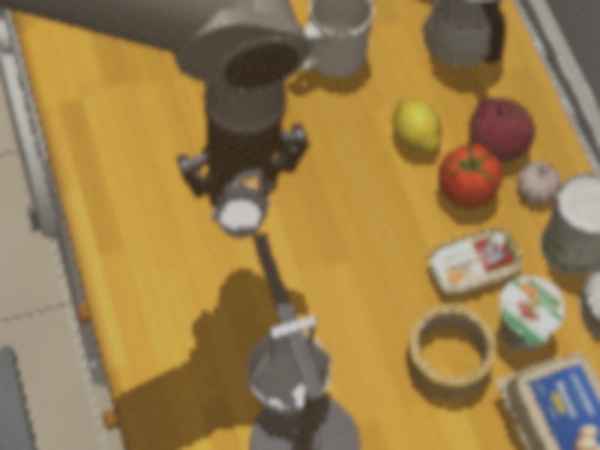

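The crop shows the small pail level in the fingers at (240,212), just off the arm tip at (260,237). The large pail hangs at (293,327). I'll slide on and lower.

```bash
python3 -m jog '[{"fingers":0.03,"x":-0.015,"y":0.001,"z":0,"rx":0,"ry":0,"rz":0},{"fingers":0.03,"x":-0.02,"y":0,"z":0,"rx":0,"ry":0,"rz":0},{"fingers":0.03,"x":-0.02,"y":0,"z":0,"rx":0,"ry":0,"rz":0},{"fingers":0.03,"x":-0.02,"y":0,"z":0,"rx":0,"ry":0,"rz":0},{"fingers":0.03,"x":-0.018,"y":0,"z":0,"rx":0,"ry":0,"rz":0},{"fingers":0.03,"x":-0.01,"y":0,"z":0,"rx":0,"ry":0,"rz":0},{"fingers":0.03,"x":0,"y":0,"z":0,"rx":0,"ry":0,"rz":0}]'; python3 -m jog '[{"fingers":0.03,"x":0,"y":0,"z":0.008,"rx":0,"ry":0,"rz":0},{"fingers":0.03,"x":0,"y":0,"z":0.008,"rx":0,"ry":0,"rz":0},{"fingers":0.03,"x":0,"y":0,"z":0.008,"rx":0,"ry":0,"rz":0},{"fingers":0.03,"x":0,"y":0,"z":0.003,"rx":0,"ry":0,"rz":0},{"fingers":0.03,"x":0,"y":0,"z":0,"rx":0,"ry":0,"rz":0},{"fingers":0.03,"x":0,"y":0,"z":0,"rx":0,"ry":0,"rz":0}]'
```

```text
clock: 18.35
tcp_pos: [0.4666, -0.2532, 0.1672]
orientation: [-2.195, -2.247, -0.0]
contact_force: [-0.8, 0.9, 0.1]
grip_width: 0.0455
gripper_force: 41.1
clock: 19.1
tcp_pos: [0.4669, -0.2527, 0.1405]
orientation: [2.194, 2.248, 0.0]
contact_force: [-0.4, 0.2, -1.6]
grip_width: 0.0453
gripper_force: 41.1
```

```bash
python3 -m jog '[{"fingers":0.03,"x":0,"y":0,"z":0.002,"rx":0,"ry":0,"rz":0},{"fingers":0.03,"x":0,"y":0,"z":0,"rx":0,"ry":0,"rz":0},{"fingers":0.03,"x":0,"y":0,"z":0,"rx":0,"ry":0,"rz":0}]'; python3 -m jog '[{"fingers":0.03,"x":0,"y":0,"z":0.001,"rx":0,"ry":0,"rz":0},{"fingers":0.03,"x":0,"y":0,"z":0,"rx":0,"ry":0,"rz":0},{"fingers":0.03,"x":0,"y":0,"z":0,"rx":0,"ry":0,"rz":0}]'
```

```text
clock: 19.48
tcp_pos: [0.4667, -0.2526, 0.1384]
orientation: [2.194, 2.248, 0.0]
contact_force: [-0.9, -0.8, -1.2]
grip_width: 0.0459
gripper_force: 41.1
clock: 19.85
tcp_pos: [0.4668, -0.2527, 0.1378]
orientation: [2.194, 2.248, -0.0]
contact_force: [-1.8, 1.2, 4.9]
grip_width: 0.046
gripper_force: 41.6
```

Contact, as before. I'll release and retreat.

```bash
python3 -m jog '[{"fingers":0.055,"x":0,"y":0,"z":0,"rx":0,"ry":0,"rz":0},{"fingers":0.065,"x":0,"y":0,"z":0,"rx":0,"ry":0,"rz":0},{"fingers":0.085,"x":0,"y":0,"z":0,"rx":0,"ry":0,"rz":0},{"fingers":0.085,"x":0,"y":0,"z":0,"rx":0,"ry":0,"rz":0},{"fingers":0.085,"x":0,"y":0,"z":0,"rx":0,"ry":0,"rz":0},{"fingers":0.085,"x":0,"y":0,"z":-0.01,"rx":0,"ry":0,"rz":0},{"fingers":0.085,"x":0,"y":0,"z":-0.02,"rx":0,"ry":0,"rz":0},{"fingers":0.085,"x":0,"y":0,"z":-0.03,"rx":0,"ry":0,"rz":0}]'; python3 -m jog '[{"fingers":0.085,"x":0,"y":0,"z":-0.04,"rx":0,"ry":0,"rz":0},{"fingers":0.085,"x":0.02,"y":0,"z":-0.04,"rx":0,"ry":0,"rz":0},{"fingers":0.085,"x":0.04,"y":0,"z":-0.01,"rx":0,"ry":0,"rz":0},{"fingers":0.085,"x":0.04,"y":0,"z":0,"rx":0,"ry":0,"rz":0},{"fingers":0.085,"x":0.03,"y":0,"z":0,"rx":0,"ry":0,"rz":0},{"fingers":0.085,"x":0,"y":0,"z":0,"rx":0,"ry":0,"rz":0},{"fingers":0.085,"x":0,"y":0,"z":0,"rx":0,"ry":0,"rz":0},{"fingers":0.085,"x":0,"y":0,"z":0,"rx":0,"ry":0,"rz":0}]'
python3 - <<'E'
from h import *
for c in ("side","top"):
    im,d=r.grab_frame(c);P=cloud(c,d)
    print(c,"Sbar",desc(sel(P,(.466,-.253),.025,.1835,.195)),"Scup",desc(sel(P,(.466,-.253),.04,.09,.125)),"Lbar",desc(sel(P,(.467,-.314),.025,.1835,.195)),"mug",desc(sel(P,(.65,.09),.08,.02,.11)))
    if c=="side":cv2.imwrite("pics/s5.png",cv2.resize(im[200:350,210:410,::-1],None,fx=3,fy=3,interpolation=2))
E
```

```text
clock: 20.85
tcp_pos: [0.4663, -0.2524, 0.198]
orientation: [-2.193, -2.248, 0.0]
contact_force: [1.1, -0.5, 0.1]
grip_width: 0.0847
gripper_force: 0.0
clock: 21.85
tcp_pos: [0.4634, -0.1239, 0.2874]
orientation: [2.196, 2.246, -0.0]
contact_force: [0.7, -0.2, 0.3]
grip_width: 0.0851
gripper_force: 0.0
side Sbar (54, 'rect c', array([ 0.4678, -0.2528]), 'size', array([0.04 , 0.037]), 'ang', np.float32(46.4), 'fit ang', np.float32(176.7), 'mean', array([ 0.469 , -0.2517,  0.1871]), 'z med', np.float64(0.1867)) Scup (131, 'rect c', array([ 0.4694, -0.2492]), 'size', array([0.061, 0.054]), 'ang', np.float32(34.6), 'fit ang', np.float32(3.8), 'mean', array([ 0.4661, -0.2489,  0.1032]), 'z med', np.float64(0.1014)) Lbar (69, 'rect c', array([ 0.4676, -0.3138]), 'size', array([0.039, 0.036]), 'ang', np.float32(47.5), 'fit ang', np.float32(2.8), 'mean', array([ 0.4693, -0.3142,  0.1869]), 'z med', np.float64(0.186)) mug (520, 'rect c', array([0.6566, 0.0889]), 'size', array([0.108, 0.078]), 'ang', np.float32(49.4), 'fit ang', np.float32(59.9), 'mean', array([0.6634, 0.0968, 0.0647]), 'z med', np.float64(0.0676))
top Sbar 0 Scup 0 Lbar 0 mug (483, 'rect c', array([0.6462, 0.0975]), 'size', array([0.077, 0.108]), 'ang', np.float32(172.4), 'fit ang', np.float32(14.4), 'mean', array([0.6555, 0.0933, 0.069 ]), 'z med', np.float64(0.0767))
```

View pics/s5.png

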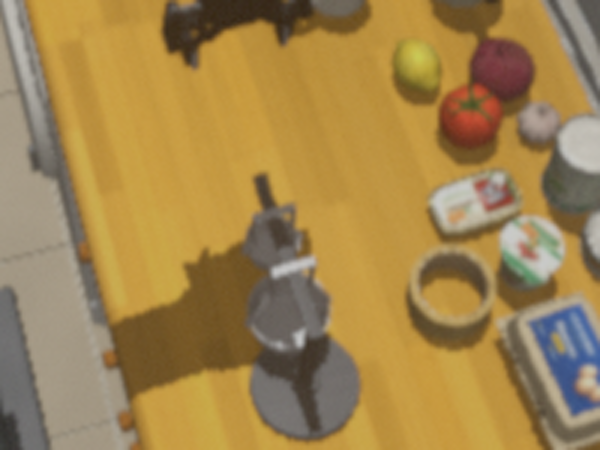

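Both pails hang level on the arm, with bars at (293,268) and (273,213), about 64 mm and 126 mm out from the post. The gripper is clear of them and the mug hasn't moved.

```bash
python3 -c "
from bench import r
print(r.hand_in())"
```

```text
the job is handed in; nothing more can be done
None
```

Both pails hang released and level on the arm, the large one about 64 mm out from the post and the small one about 126 mm, with the mug and the turquoise look-alike untouched; I handed the job in at about 22 s, and the hand-in returned no verdict.

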